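# Set a printer feeder's pressure arm to its mark

### The job

Get the printer's feeder ready: first pull out the red transport pin and put it in the blue tray. Then press the orange tension knob down to free its lock, with about 16 N and never over 20 N, and turn it clockwise until the sprung arm's red pointer stands over the green band, never in the red, and let the knob rise and lock there. Move the arm with the knob alone and leave the other things where they are.

Things in the scene. Friction and masses are not known exactly. Their poses are not given: they have to be found in the camera images.
- feeder: The feeder unit, fixed to the table: an aluminium base plate 160 x 230 x 12 mm with a bridge, a black motor block and a sprung arm. Origin: underside, on the knob's vertical axis; x points away from the knob towards the arm (arm moves to +x when tensioned), y along the arm towards its pointer, z up. The plate spans x -50 to 110, y -85 to 145 mm.
- knob_axis (a point): A point fixed to the feeder on the orange knob's axis, 71 mm above the table; axes as the feeder's. The knob: a flange disc of radius 30, 6 mm thick, and on it an upright grip bar 42 long, 14 thick, 28 mm tall. The flange's upper face lies 0 to 14 mm above this point: it differs from unit to unit and is not measured, so feel for it.
- knob_lock (a point): On the knob's axis, 58 mm above the table. A spring (5 N when up, 3.5 N more per mm) holds the knob up, where teeth lock it. Pushed down 2.3 mm (13 N) it is free, and the sprung arm turns it back (up to 0.07 N m) unless held; 4.5 mm (20 N) is too far. Let up, it snaps into the nearest tooth (every 0.17 rad). So: grip the bar, press the flange with the fingertips, turn, rise 6 mm gripping lightly, let go.
- knob (a joint): The knob's angle, rad, 0 to 2.6, growing clockwise seen from above (starts 0 to 0.45). At 0 the grip bar's length lies along the feeder's x. Up to about 0.7 is slack; beyond that a cam pushes the arm and the pointer moves 10 to 17 mm per rad; the mark is reached at 1.5 to 2.25. The lock's teeth begin at 0.5.
- presser: The sprung steel arm, 12 mm wide, 18 to 28 mm above the table, lying along the feeder's y, pivoted about the vertical at this body's origin (feeder x 20, y -65 mm). It is pushed to +x by the knob's cam only.
- pointer_tip (a point): Tip of the arm's thin red pointer, 180 mm from the arm's pivot, about 25 mm above the table. It swings to the feeder's +x by up to 26 mm.
- set_mark (a point): Middle of the green band (6 mm wide along its x, the feeder's x) on the white scale under the pointer. The red band begins 7 mm further to +x. The pointer is right when it is over the green: x of the pointer in this frame near 0.
- pin_grip (a point): Centre of the transport pin's red round grip: 16 mm diameter, 36 mm tall, 34 to 70 mm above the pin's foot, on an 8 mm steel shaft 34 mm long. It stands upright and loose, foot on the table, in a hole through the base plate at feeder x 32, y 60 mm, blocking the arm; z along the pin, upwards. Mass 20 to 45 g. Lift 40 mm to clear everything.
- tray: Blue open tray fixed to the table, 130 x 130 x 35 mm outside, walls 4 mm; origin at the centre of its underside.
- spool: Small green spool lying flat, 100 mm across, 50 mm tall; leave alone.
- glue: White bottle 44 mm across, 100 mm tall; leave alone.
- mug: Blue mug, 80 mm across, 90 mm tall; leave alone.
- gear: Yellow printed gear, 50 mm across, 18 mm tall; leave alone.
- bearing: Small steel bearing ring, 22 mm across, 8 mm tall, lying loose on the feeder's base plate; leave alone.
- driver: Screwdriver with a red handle lying right of the feeder; leave alone.
- scraper: Scraper with a wooden handle lying right of the feeder; leave alone.

How it is judged (in metres and radians):
On the way:
1. the pin is in the tray, let go (x of pin_grip in the frame of tray between -0.065 and 0.065 m and y of pin_grip in the frame of tray between -0.065 and 0.065 m and height (world z) of pin_grip below 0.065 m and contact force between the fingers and pin below 0.1 N), for 0.1 s.
At the end, for the whole second after the job is handed in: The pin is inside the tray, let go; the pointer's tip is at rest within 3.5 mm of the middle of the green band, held by the locked knob; everything else is where it was (x of pin_grip in the frame of tray between -0.065 and 0.065 m and y of pin_grip in the frame of tray between -0.065 and 0.065 m and height (world z) of pin_grip below 0.065 m and x of pointer_tip in the frame of set_mark between -0.0035 and 0.0035 m and linear speed of pin below 0.02 m/s); the robot touches nothing.
It fails at once if the pointer ran into the red band (more than 7 mm past the middle of the green) (x of pointer_tip in the frame of set_mark above 0.007 m).
It fails at once if the sprung arm was pushed by the robot (contact force between any of the fingers, the arm and presser above 1 N).
It fails at once if a bystander was moved by more than 20 mm (distance of any of spool, glue, mug, gear, bearing, driver, scraper from where it was at the start of the episode above 0.02 m).
It fails at once if the knob was pushed down too hard (more than 4.6 mm, about 21 N) (value of joint plunger above 0.0046 m).
It also fails if it takes over 72 s, if anything falls off the work surface, if the arm or the gripper's body presses on something with over 40 N, if the wrist force passes 120 N, or if a joint passes its speed limit or range.

### The arm

A 7-joint arm with a two-finger parallel gripper is mounted at the origin on the work surface. World frame = base frame: x ahead of the robot, y to its left, z up, the work surface at z = 0. Lengths are in mm, angles in degrees, forces in N, time in s.
With the tool pointing down it reaches from about 425 to 950 mm from the base axis. Payload 4.7 kg.
Tool frame: the origin (TCP) lies at the very end of the fingers, on their centre line; the grasp point (between the pads) lies 19 mm behind it (r.grip_depth is the distance from the TCP to the grasp point, in mm); y points along the fingers, z is the direction in which the jaws open and shut, and the axes are right-handed (so a half turn about y gives the same grasp; the last joint's range is limited). The gripper opens to 87 mm and grips with 3 to 60 N. Pads are 19 mm wide; open, the fingers measure 117 mm over their backs; the gripper's body (75 mm by 190 mm) begins 51 mm behind the grasp point.
Start: joints at [61.828, 26.849, -2.785, 87.806, 1.381, 65.374, -4.715], TCP at [301.405, -603.991, 222.573] pointing down, gripper open.
Joint ranges: [-148.3, 148.3], [-19.14, 114.17], [-79.39, 73.82], [5.75, 140.21], [-59.74, 239.74], [12.07, 113.84], [-152.46, 152.46]. Speed limits (degrees/s): [147.25, 147.25, 180, 180, 180, 180, 180].

### API

Orientations are given as [roll, pitch, yaw] about the fixed x, y, z axes, in that order (R = Rz(yaw) Ry(pitch) Rx(roll)).
In Python, from station import observe, read_camera, camera_params, r gives the robot as it stands.
- The arm moves only by the tool move_arm, never from a script. Its argument "moves" is a list that holds one entry, the list of rows, each a list of 7 numbers: the turn, a rotation vector about the tool's x, y, z in degrees, then the shift along the tool's x, y, z in m, then the closure in counts, from 0 (fully open) to 255 (shut). A call has 1 to 20 rows; each row is the pose to reach, as a shift and turn from the pose commanded when the call began, along the tool's axes at that moment; what a row does not reach only later rows make up. A row lasts 1/12 s, in which the tool goes at most 41.7 mm and 7.16 degrees, less where a joint would pass 70% of its speed; a pose out of reach is approached as far as the arm can. A call with a gripper value outside its range is refused whole. The fingers move at their own pace and stop on an object; the grip force is fixed at half the most. Time passes only in rows, so rows that repeat a pose let the fingers close. It gives the time, the measured TCP pose, the force and the opening at its end, in the units of the state.
- observe(): the state, without advancing time (a new reading comes with each control period).
- read_camera(name): name is "side" or "top" or "wrist"; returns the picture (480x640x3 uint8, red, green, blue); there is no depth.
- camera_params(name): a dict with "fx", "fy", "cx", "cy" (pixels), "R" (3x3) and "t" (3): a world point X has camera coordinates R X + t. Camera axes: x right, y down, z forward; pixel columns grow to the right and rows downward; lengths in mm; the calibration is good to about 2 mm. A picture is of the moment at which its call begins: read the wrist's pose just before it. camera_params takes no time and is no camera call; for the wrist camera it gives the pose at the moment of the call.
- r.sign_off(): hands the job in, once; it reports no verdict.
The state is a dict: "clock": time; "qpos": joint angles; "dq": joint speeds; "joint_torque": joint torques, N m; "tool_pos": TCP position; "tcp_rot": TCP orientation; "wrist_force": force on the tool from outside, world axes, zero at the start; "ft_torque": the same for the moment, N m; "grip_width": opening from 0.0 (shut) to 1.0 (fully open).
Only numpy, scipy, OpenCV 4.12 (cv2) and the standard library are available. Lean on these libraries where they do the work, as an engineer would, in place of code of your own. Each camera call takes 0.05 s, during which the arm holds its last target. There are 200 camera calls.

## Working session

There is one attempt and no reset: what is moved stays moved. The work goes in short steps, Python scripts to look and compute and a tool call to move; the robot and the scene stay as the last step left them, time stands still between calls to the robot, and variables do not carry over. Pictures are saved under pics/ and viewed, about 8 in all and at most 12, crops included, and the job is handed in when it is done.

Besides the shell and the picture viewer there is one more tool, called after "Request:" as a command line: name --argument value ..., lists and objects as JSON in quotes. move_arm: Moves the arm, as the interface text tells. Its arguments: {"type":"object","properties":{"moves":{"type":"array","items":{"type":"array","items":{"type":"array","items":{"type":"number"}}}}},"required":["moves"]}

```bash
mkdir -p pics; ls
python3 - <<'E'
from station import observe, read_camera, camera_params, r
import cv2
print(observe())
for n in("side","top"):
    cv2.imwrite(f"pics/{n}0.png",read_camera(n)[:,:,::-1])
for n in("side","top","wrist"): print(n,camera_params(n))
E
```

```text
pics
{'clock': 0.0, 'qpos': array([61.82713089, 26.89638234, -2.78410465, 87.87302918,  1.38223404,
       65.37609166, -4.71563028]), 'dq': array([-0.00088069,  0.01184969, -0.01757858, -0.04350578, -0.01271322,
        0.05216957,  0.01330257]), 'joint_torque': array([-5.17612480e-04, -5.07965076e+01, -8.08048923e-02, -2.36154503e+01,
       -6.12123753e-02,  3.79013980e-02,  1.44306987e-04]), 'tool_pos': array([ 301.09568049, -603.45358982,  221.51544352]), 'tcp_rot': array([-9.01117618e+01, -5.52091799e-03, -1.53480948e+02]), 'wrist_force': array([-0.17395197,  0.20514528, -0.46203874]), 'ft_torque': array([-0.05135806, -0.02173944,  0.00506264]), 'grip_width': 0.9971880187059953}
side {'fx': 522.8203854508444, 'fy': 522.8203854508444, 'cx': 316.6807812269143, 'cy': 233.14467944006384, 'R': array([[-0.99716989, -0.07366079,  0.0150434 ],
       [-0.05869171,  0.63766904, -0.76807127],
       [ 0.04698403, -0.76678046, -0.64018765]]), 't': array([ 596.73106386,  156.59339848, 1116.29375842])}
top {'fx': 574.8387550799442, 'fy': 574.8387550799442, 'cx': 319.84913231308656, 'cy': 230.91100336589085, 'R': array([[ 9.81388661e-03, -9.99951815e-01, -2.33202151e-04],
       [-9.85254431e-01, -9.62980265e-03, -1.70824394e-01],
       [ 1.70813918e-01,  1.90621469e-03, -9.85301462e-01]]), 't': array([ -75.17238928,  597.98209541, 1129.0955504 ])}
wrist {'fx': 393.2384604752776, 'fy': 393.2384604752776, 'cx': 314.5603097829149, 'cy': 240.53591253187474, 'R': array([[ 0.44645905, -0.89480147, -0.00215628],
       [-0.86461263, -0.43201459,  0.25653145],
       [-0.23047627, -0.11266644, -0.96653348]]), 't': array([-674.5212877 ,  -32.7124972 ,  389.44591137])}
```

View pics/top0.png

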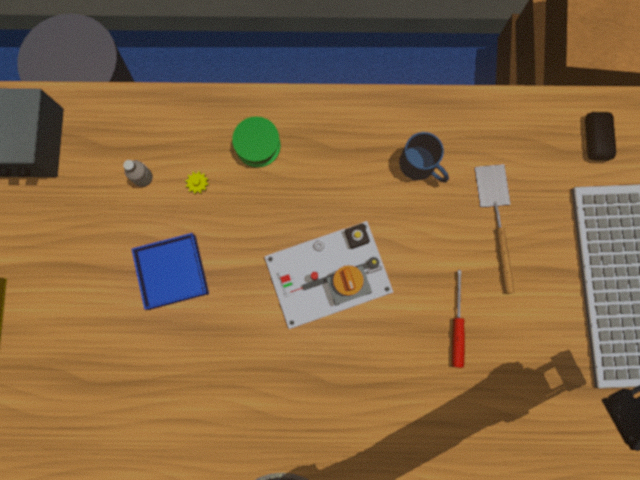

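View pics/side0.png

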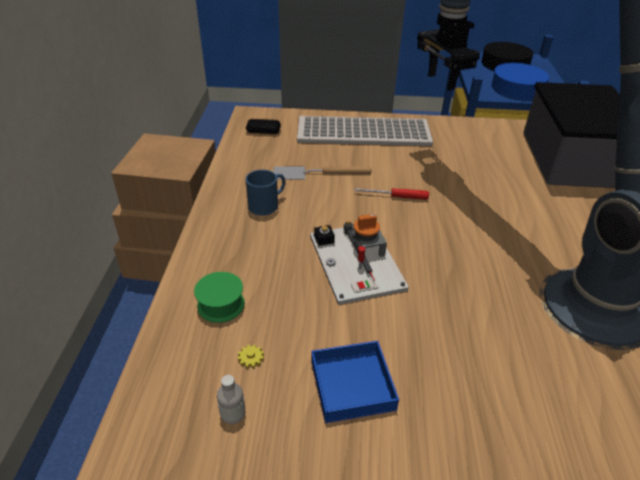

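The top view shows the feeder plate with corners at about (265,257), (367,223), (392,290) and (290,326). The knob is at (348,281), the pin at (314,276) and the tray centre at (171,271). The side view agrees. Next I'll fit the poses.

```bash
cat > h.py <<'E'
import numpy as np, cv2
from scipy.optimize import least_squares
from scipy.spatial.transform import Rotation as Ro
from station import observe, read_camera, camera_params, r
def proj(P,X):
    c=np.atleast_2d(X)@P["R"].T+P["t"]; return np.c_[P["fx"]*c[:,0]/c[:,2]+P["cx"],P["fy"]*c[:,1]/c[:,2]+P["cy"]]
def back(P,uv,z):
    d=P["R"].T@np.array([(uv[0]-P["cx"])/P["fx"],(uv[1]-P["cy"])/P["fy"],1]); o=-P["R"].T@P["t"]
    return o+d*(z-o[2])/d[2]
def rows(pos,yaw):
    "tool-axis shift (m) and turn to a tool-down TCP pose"
    s=observe(); R=Ro.from_euler('xyz',s["tcp_rot"],degrees=True); T=Ro.from_euler('xyz',[-90,0,yaw],degrees=True)
    return np.round((R.inv()*T).as_rotvec(degrees=True),2),np.round(R.inv().apply(np.array(pos)-s["tool_pos"])/1000,4)
def f2w(p,X): 
    a=np.radians(p[2]);c,s=np.cos(a),np.sin(a);X=np.atleast_2d(X)
    return np.c_[p[0]+c*X[:,0]-s*X[:,1],p[1]+s*X[:,0]+c*X[:,1],X[:,2]]
E
python3 - <<'E'
from h import *
t=camera_params("top");s=camera_params("side")
C=np.array([[110,145,12],[110,-85,12],[-50,-85,12],[-50,145,12.]])
uv=np.array([[265,257],[367,223],[392,290],[290,326]])
f=least_squares(lambda p:(proj(t,f2w(p,C))-uv).ravel(),[550,-50,15]);print(f.x,f.fun)
p=f.x
print("side corners",proj(s,f2w(p,C)).round(),"pin grip",f2w(p,[32,60,52]),proj(t,f2w(p,[32,60,52])),proj(s,f2w(p,[32,60,52])))
print("knob",proj(t,f2w(p,[0,0,100])),proj(s,f2w(p,[0,0,100])))
cor=[(133,249),(194,234),(208,294),(147,308)]
w=np.array([back(t,c,35) for c in cor]);print("tray",w,w.mean(0))
E
```

```text
[ 497.16375654 -126.96819954   19.8625061 ] [-0.4464451  -1.29434961  0.04458866 -2.72347875  1.42146779  1.40017687
 -1.01256475  2.37637806]
side corners [[337. 302.]
 [309. 234.]
 [371. 224.]
 [408. 288.]] pin grip [[506.87424827 -59.66510637  52.        ]] [[314.64155112 275.47992788]] [[360.44018268 255.30720918]]
knob [[349.04629748 278.48042856]] [[366.52573765 219.61416951]]
tray [[559.7274378  317.400705    35.        ]
 [592.45755612 192.52140501  35.        ]
 [468.43962744 158.03550577  35.        ]
 [438.85079619 280.98118862  35.        ]] [514.86885439 237.2347011   35.        ]
```

Run:
```python
from h import *
print(rows([507,-60,200],-98.2))
P=camera_params("wrist");o=-P["R"].T@P["t"];s=observe();print("cam in tool",Ro.from_euler('xyz',s["tcp_rot"],degrees=True).inv().apply(o-s["tool_pos"]))
```

```text
(array([ 1.000e-01, -5.528e+01, -4.000e-02]), array([-0.4269,  0.0223, -0.3944]))
cam in tool [ -68.28983623 -161.75729973    0.59824382]
```

Request:
move_arm --moves '[[[0,-14,0,-0.107,0.0,-0.0986,100],[0,-28,0,-0.2135,0.0,-0.1972,100],[0,-42,0,-0.32,0.01,-0.2958,100],[0,-55.3,0,-0.4269,0.022,-0.3944,100],[0,-55.3,0,-0.4269,0.022,-0.3944,100],[0,-55.3,0,-0.4269,0.022,-0.3944,100],[0,-55.3,0,-0.4269,0.022,-0.3944,100],[0,-55.3,0,-0.4269,0.022,-0.3944,100],[0,-55.3,0,-0.4269,0.022,-0.3944,100],[0,-55.3,0,-0.4269,0.022,-0.3944,100],[0,-55.3,0,-0.4269,0.022,-0.3944,100],[0,-55.3,0,-0.4269,0.022,-0.3944,100],[0,-55.3,0,-0.4269,0.022,-0.3944,100],[0,-55.3,0,-0.4269,0.022,-0.3944,100],[0,-55.3,0,-0.4269,0.022,-0.3944,100],[0,-55.3,0,-0.4269,0.022,-0.3944,100],[0,-55.3,0,-0.4269,0.022,-0.3944,100],[0,-55.3,0,-0.4269,0.022,-0.3944,100]]]'

```text
clock: 1.6
tool_pos: [506.8, -62.2, 200.2]
tcp_rot: [-90.0, -0.1, -98.3]
wrist_force: [-0.8, -0.4, -0.3]
grip_width: 0.611
```

Run:
```python
from h import *
s=observe();print(s["clock"],s["qpos"].round(1),s["tool_pos"],s["tcp_rot"],s["grip_width"],s["wrist_force"])
P=camera_params("wrist");im=read_camera("wrist");np.save("pics/w1.npy",P);cv2.imwrite("pics/w1.png",im[:,:,::-1])
p=[497.16,-126.97,19.86]
for X in([32,60,70],[0,0,106],[0,0,78],[110,145,12],[110,-85,12],[-50,-85,12],[-50,145,12]):print(X,proj(P,f2w(p,X)).round(1))
```

```text
1.6 [ 26.8  15.3 -29.2 110.1   8.9  56.9 -14.7] [506.76833176 -62.15605394 200.24484845] [-9.00417074e+01 -5.00076783e-02 -9.83267610e+01] 0.6108231638572994 [-0.77961229 -0.38308514 -0.26805964]
[32, 60, 70] [[315.8 225.9]]
[0, 0, 106] [[316.  329.7]]
[0, 0, 78] [[315.9 312.7]]
[110, 145, 12] [[350.3  79.1]]
[110, -85, 12] [[458.4 305. ]]
[-50, -85, 12] [[311.9 374. ]]
[-50, 145, 12] [[188.  171.2]]
```

View pics/w1.png

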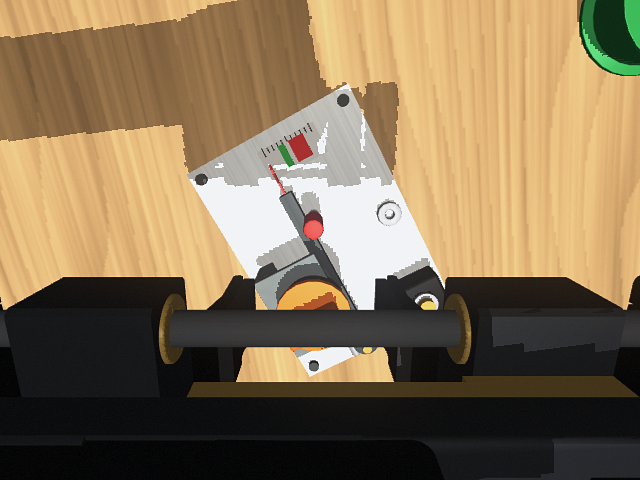

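The wrist view shows the pin top at (314,229), plate corners at (350,85) and (189,178), and the near corner at about (312,377). The pointer tip is at (270,167), the green band at (287,155) and the red band at (301,147). I'll refit the feeder pose with these.

Run:
```python
from h import *
P=np.load("pics/w1.npy",allow_pickle=True).item()
X=np.array([[110,145,12],[-50,145,12],[-50,-85,12],[32,60,70.]]);uv=np.array([[350,85],[189,178],[311,377],[314,229]])
f=least_squares(lambda p:(proj(P,f2w(p,X))-uv).ravel(),[497,-127,20]);print(f.x,f.fun.round(1))
print("pin",f2w(f.x,[32,60,52]),back(P,(314,227),70))
b=back(P,(287,155),12);q=back(P,(270,167),25);a=np.radians(f.x[2]);print("ptr-green mm (feeder x)",(q-b)[0]*np.cos(a)+(q-b)[1]*np.sin(a))
print(rows([*back(P,(314,227.5),70)[:2],42],-98.2))
```

```text
[ 496.17189341 -130.93816835   19.9401061 ] [-0.6 -0.7 -1.2 -1.9  0.6  0.5  1.1  2.1]
pin [[505.79122261 -63.62198526  52.        ]] [505.40619186 -60.28468291  70.        ]
ptr-green mm (feeder x) -16.415999792523078
(array([ 0.03, -0.16,  0.05]), array([-0.0016,  0.1583, -0.0016]))
```

Request:
move_arm --moves '[[[0,0,0,0,0.04,-0.0013,100],[0,0,0,0,0.08,-0.0013,100],[0,0,0,0,0.12,-0.0013,100],[0,0,0,0,0.145,-0.0013,100],[0,0,0,0,0.158,-0.0013,100],[0,0,0,0,0.158,-0.0013,100],[0,0,0,0,0.158,-0.0013,100],[0,0,0,0,0.158,-0.0013,140],[0,0,0,0,0.158,-0.0013,180],[0,0,0,0,0.158,-0.0013,220],[0,0,0,0,0.158,-0.0013,255],[0,0,0,0,0.158,-0.0013,255],[0,0,0,0,0.158,-0.0013,255],[0,0,0,0,0.158,-0.0013,255],[0,0,0,0,0.158,-0.0013,255],[0,0,0,0,0.158,-0.0013,255]]]'

```text
clock: 2.98
tool_pos: [506.2, -60.3, 42.8]
tcp_rot: [-90.0, -0.0, -98.2]
wrist_force: [-1.0, 0.6, 2.5]
grip_width: 0.179
```

Request:
move_arm --moves '[[[0,0,0,0,-0.015,0,255],[0,0,0,0,-0.035,0,255],[0,0,0,0,-0.06,0,255],[0,0,0,0,-0.09,0,255],[0,0,0,0,-0.11,0,255],[0,0,0,-0.03,-0.11,-0.003,255],[0,0,0,-0.065,-0.11,-0.0074,255],[0,0,0,-0.1,-0.11,-0.0114,255],[0,0,0,-0.135,-0.11,-0.0154,255],[0,0,0,-0.17,-0.11,-0.0194,255],[0,0,0,-0.205,-0.11,-0.0234,255],[0,0,0,-0.24,-0.11,-0.0273,255],[0,0,0,-0.27,-0.11,-0.0308,255],[0,0,0,-0.295,-0.11,-0.0336,255],[0,0,0,-0.295,-0.11,-0.0336,255],[0,0,0,-0.295,-0.11,-0.0336,255],[0,0,0,-0.295,-0.08,-0.0336,255],[0,0,0,-0.295,-0.05,-0.0336,255],[0,0,0,-0.295,-0.03,-0.0336,255],[0,0,0,-0.295,-0.03,-0.0336,255]]]'

```text
clock: 4.65
tool_pos: [512.2, 232.3, 68.2]
tcp_rot: [-90.4, -0.4, -98.3]
wrist_force: [-0.6, -0.7, -0.4]
grip_width: 0.173
```

Run:
```python
from h import *
s=observe();print(s["clock"],s["qpos"].round(1),s["tool_pos"],s["grip_width"])
a=read_camera("side")[300:440,280:430];cv2.imwrite("pics/s2.png",cv2.resize(a,None,fx=4,fy=4)[:,:,::-1])
```

```text
4.65 [ -6.   30.4 -29.9 109.7  20.7  45.8 -55.6] [512.16003192 232.31557143  68.19244252] 0.17310155433342905
```

View pics/s2.png

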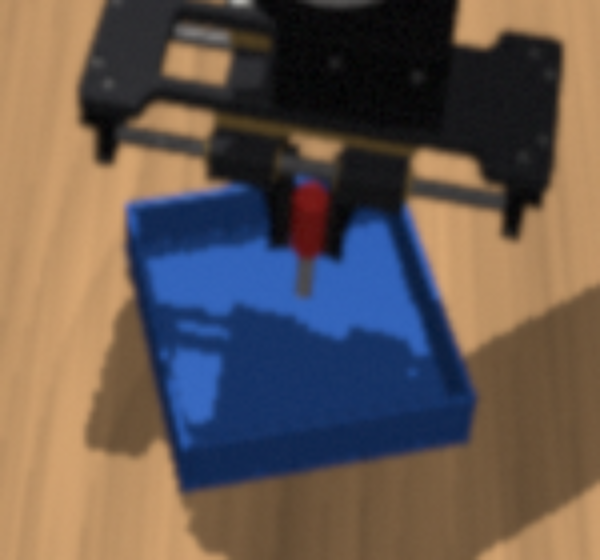

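The pin is held over the tray. I'll lower it, let go and rise.

Request:
move_arm --moves '[[[0,0,0,0,0,0,255],[0,0,0,0,0.012,0,255],[0,0,0,0,0.022,0,255],[0,0,0,0,0.022,0,255],[0,0,0,0,0.022,0,255],[0,0,0,0,0.022,0,255],[0,0,0,0,0.022,0,110],[0,0,0,0,0.022,0,110],[0,0,0,0,0.022,0,110],[0,0,0,0,0.022,0,110],[0,0,0,0,0.022,0,110],[0,0,0,0,0.0,0,110],[0,0,0,0,-0.04,0,110],[0,0,0,0,-0.08,0,110],[0,0,0,0,-0.12,0,110],[0,0,0,0,-0.14,0,110],[0,0,0,0,-0.14,0,110],[0,0,0,0,-0.14,0,110],[0,0,0,0,-0.14,0,110]]]'

```text
clock: 6.28
tool_pos: [514.1, 235.8, 211.5]
tcp_rot: [-90.1, -0.1, -98.2]
wrist_force: [-0.8, -0.3, -0.1]
grip_width: 0.57
```

Run:
```python
from h import *
s=observe();print(s["clock"],s["qpos"].round(1),s["tool_pos"],s["tcp_rot"],s["grip_width"])
a=read_camera("side")[300:440,280:430];b=read_camera("top")[210:340,120:400]
a=cv2.resize(a,(300,280));b=cv2.resize(b,(800,371),interpolation=cv2.INTER_CUBIC);o=np.zeros((600,800,3),np.uint8);o[:371]=b;o=np.vstack([b,np.pad(cv2.resize(a,(245,229)),((0,0),(0,555),(0,0)))])
cv2.imwrite("pics/s3.png",o[:,:,::-1])
print(rows([496.5,-129,200],-98.2))
```

```text
6.2833 [ -2.   20.9 -34.3 102.2  13.3  61.1 -49.3] [514.10205995 235.8243897  211.50904563] [-9.00756680e+01 -8.07011405e-02 -9.81910600e+01] 0.5695878048697978
(array([0.16, 0.02, 0.11]), array([0.3635, 0.0114, 0.0347]))
```

View pics/s3.png

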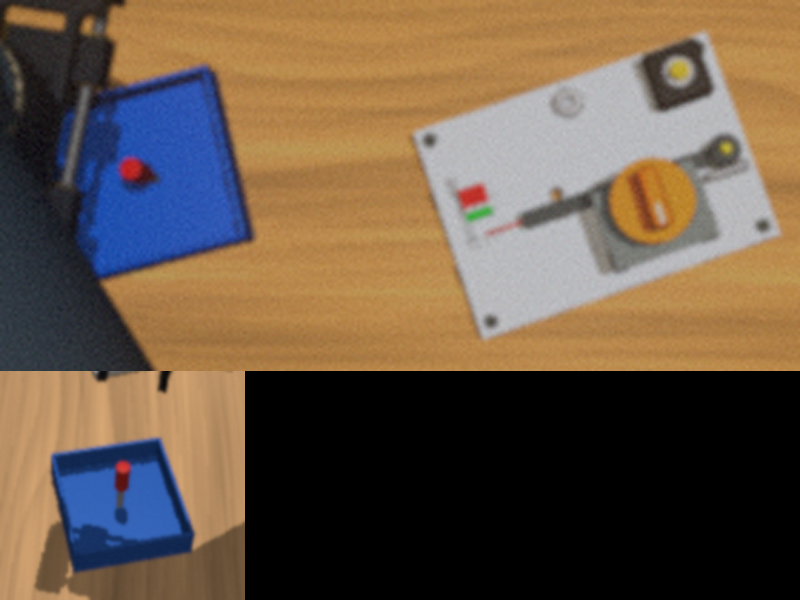

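The pin stands free in the tray: top-view crop (132,170), side view clear of the fingers. The knob bar lies nearly along feeder x. I'll move over the knob with yaw about 20° and take a close look.

Request:
move_arm --moves '[[[0,-7,0,0.02,-0.0135,0.0035,110],[0,-14,0,0.041,-0.0135,0.0072,110],[0,-21,0,0.062,-0.0135,0.0109,110],[0,-28,0,0.083,-0.0135,0.0146,110],[0,-35,0,0.104,-0.0135,0.0183,110],[0,-42,0,0.125,-0.0135,0.022,110],[0,-49,0,0.146,-0.0135,0.0257,110],[0,-56,0,0.167,-0.0135,0.0294,110],[0,-63,0,0.188,-0.0135,0.0331,110],[0,-70,0,0.209,-0.0135,0.0368,110],[0,-77,0,0.23,-0.0135,0.0405,110],[0,-84,0,0.251,-0.0135,0.0442,110],[0,-91,0,0.272,-0.0135,0.0479,110],[0,-98,0,0.293,-0.0135,0.0516,110],[0,-105,0,0.314,-0.0135,0.0553,110],[0,-112,0,0.335,-0.0135,0.059,110],[0,-118,0,0.35,-0.0135,0.0616,110],[0,-118,0,0.35,-0.0135,0.0616,110],[0,-118,0,0.35,-0.0135,0.0616,110],[0,-118,0,0.35,-0.0135,0.0616,110]]]'

```text
clock: 8.05
tool_pos: [525.5, -117.5, 225.3]
tcp_rot: [-89.9, 0.0, 19.8]
wrist_force: [0.3, 0.4, 0.0]
grip_width: 0.571
```

Run:
```python
from h import *
s=observe();print(s["clock"],s["qpos"].round(1),s["tool_pos"],s["tcp_rot"],s["grip_width"])
P=camera_params("wrist");im=read_camera("wrist");np.save("pics/w4.npy",P);cv2.imwrite("pics/w4.png",im[:,:,::-1])
for p in([496.17,-130.9,19.94],[497.16,-126.97,19.86]):print(proj(P,f2w(p,[[0,0,77],[0,0,84],[21,0,105],[-21,0,105],[110,145,12],[-50,145,12],[-50,-85,12]])).round(1).tolist())
```

```text
8.05 [ 49.6  21.9 -52.7 104.1  19.2  63.7 100. ] [ 525.48126106 -117.50553841  225.33720578] [-8.99017748e+01  4.08159856e-02  1.97895275e+01] 0.5707698639658002
[[311.7, 188.1], [311.6, 189.2], [311.6, 221.6], [311.3, 163.2], [454.8, 287.9], [470.1, 124.2], [218.9, 124.9]]
[[315.9, 191.0], [316.0, 192.2], [316.2, 224.6], [316.1, 166.5], [457.7, 290.1], [473.6, 127.0], [222.8, 127.3]]
```

View pics/w4.png

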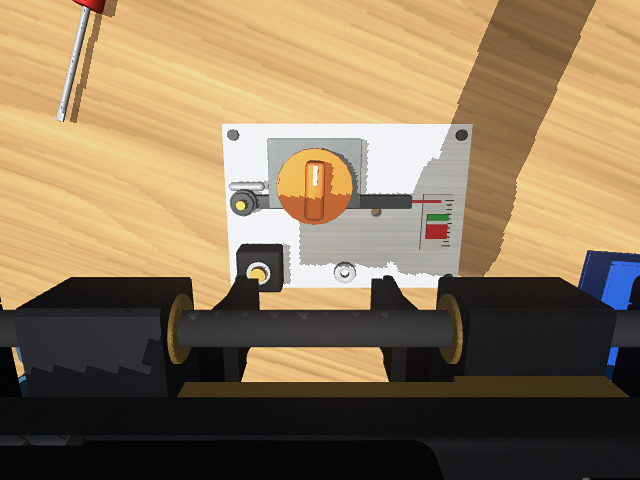

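The close wrist view shows the flange centred at about (314.5,187). The bar is vertical in the image, (315,160) to (314,221), so the knob angle is near 0. The pointer is at row 201, green at row 217 and red from row 224. The next script computes the approach.

Run:
```python
from h import *
P=np.load("pics/w4.npy",allow_pickle=True).item()
X=np.array([[-50,145,12],[-50,-85,12],[0,0,78.]]);uv=np.array([[472,124],[222,124],[314.5,187]])
f=least_squares(lambda p:(proj(P,f2w(p,X))-uv).ravel(),[497,-127,20]);print(f.x,f.fun.round(1))
k=back(P,(314.5,187),78);print(k,back(P,(315,190),106))
print(rows([k[0],k[1],118],19.8))
```

```text
[ 494.77847419 -129.09100187   19.76715937] [ 0.7 -0.1 -0.6 -0.2 -0.1  0.4]
[ 494.48477399 -129.14610056   78.        ] [ 493.20447484 -129.28043328  106.        ]
(array([-0.06,  0.06, -0.02]), array([-0.0334,  0.1077, -0.0008]))
```

Request:
move_arm --moves '[[[0,0,0,-0.0325,0.03,-0.0008,178],[0,0,0,-0.0325,0.065,-0.0008,178],[0,0,0,-0.0325,0.095,-0.0008,178],[0,0,0,-0.0325,0.1,-0.0008,178],[0,0,0,-0.0325,0.1,-0.0008,178],[0,0,0,-0.0325,0.105,-0.0008,178],[0,0,0,-0.0325,0.112,-0.0008,178],[0,0,0,-0.0325,0.118,-0.0008,178],[0,0,0,-0.0325,0.124,-0.0008,178],[0,0,0,-0.0325,0.129,-0.0008,178],[0,0,0,-0.0325,0.133,-0.0008,178],[0,0,0,-0.0325,0.135,-0.0008,178],[0,0,0,-0.0325,0.135,-0.0008,178],[0,0,0,-0.0325,0.135,-0.0008,178]]]'

```text
clock: 9.27
tool_pos: [495.7, -130.5, 91.1]
tcp_rot: [-90.0, -0.0, 19.8]
wrist_force: [-0.1, -0.2, -0.1]
grip_width: 0.303
```

Request:
move_arm --moves '[[[0,0,0,0,0.002,0,178],[0,0,0,0,0.004,0,178],[0,0,0,0,0.005,0,178],[0,0,0,0,0.006,0,178],[0,0,0,0,0.006,0,178],[0,0,0,0,0.006,0,178]]]'

```text
clock: 9.77
tool_pos: [495.6, -130.5, 85.0]
tcp_rot: [-90.0, -0.0, 19.8]
wrist_force: [0.6, -0.4, -0.7]
grip_width: 0.305
```

Request:
move_arm --moves '[[[0,0,0,0,0.001,0,178],[0,0,0,0,0.002,0,178],[0,0,0,0,0.003,0,178],[0,0,0,0,0.003,0,178],[0,0,0,0,0.003,0,178]]]'

```text
clock: 10.18
tool_pos: [495.6, -130.5, 82.0]
tcp_rot: [-90.0, 0.0, 19.8]
wrist_force: [-0.2, 0.7, 0.1]
grip_width: 0.302
```

Request:
move_arm --moves '[[[0,0,0,0,0.001,0,178],[0,0,0,0,0.002,0,178],[0,0,0,0,0.003,0,178],[0,0,0,0,0.003,0,178],[0,0,0,0,0.003,0,178]]]'

```text
clock: 10.6
tool_pos: [495.9, -130.5, 79.7]
tcp_rot: [-90.0, -0.0, 19.8]
wrist_force: [-2.7, 0.6, 7.1]
grip_width: 0.3
```

Contact is at about 80.3 mm with 7 N. I'll back off about 1.5 mm and grip.

Request:
move_arm --moves '[[[0,0,0,0,-0.0015,0,178],[0,0,0,0,-0.0015,0,178],[0,0,0,0,-0.0015,0,200],[0,0,0,0,-0.0015,0,215],[0,0,0,0,-0.0015,0,230],[0,0,0,0,-0.0015,0,255],[0,0,0,0,-0.0015,0,255],[0,0,0,0,-0.0015,0,255],[0,0,0,0,-0.0015,0,255],[0,0,0,0,-0.0015,0,255]]]'

```text
clock: 11.43
tool_pos: [494.9, -129.2, 80.4]
tcp_rot: [-89.9, 0.0, 19.9]
wrist_force: [-2.5, 5.0, 2.5]
grip_width: 0.159
```

Run:
```python
from h import *
s=observe();print(s["clock"],s["qpos"].round(1),s["tool_pos"],s["tcp_rot"],s["grip_width"],s["wrist_force"],s["ft_torque"])
```

```text
11.4333 [ 46.1  29.6 -46.3 115.6  29.1  46.9  92.8] [ 494.93038631 -129.23742894   80.37245035] [-8.98953659e+01  4.53410870e-02  1.98565345e+01] 0.15936882333318864 [-2.47553524  5.00267033  2.53978273] [ 1.31112617  0.57226785 -0.00569577]
```

Request:
move_arm --moves '[[[0,0,0,0,0,0.0007,255],[0,0,0,0,0,0.0014,255],[0,0,0,0,0.001,0.0014,255],[0,0,0,0,0.002,0.0014,255],[0,0,0,0,0.003,0.0014,255],[0,0,0,0,0.003,0.0014,255],[0,0,0,0,0.003,0.0014,255]]]'

```text
clock: 12.02
tool_pos: [495.1, -129.0, 78.5]
tcp_rot: [-90.0, 0.0, 19.8]
wrist_force: [-4.2, 3.5, 9.6]
grip_width: 0.159
```

Request:
move_arm --moves '[[[0,0,0,0,0.0006,0.0005,255],[0,0,0,0,0.0012,0.001,255],[0,0,0,0,0.0018,0.001,255],[0,0,0,0,0.0022,0.001,255],[0,0,0,0,0.0022,0.001,255],[0,0,0,0,0.0022,0.001,255]]]'

```text
clock: 12.52
tool_pos: [495.2, -128.8, 77.0]
tcp_rot: [-90.1, 0.0, 19.8]
wrist_force: [-5.9, 1.8, 15.7]
grip_width: 0.158
```

Run:
```python
from h import *
s=observe();print(s["clock"],s["qpos"].round(1),s["tool_pos"],s["tcp_rot"],s["grip_width"],s["wrist_force"],s["ft_torque"])
```

```text
12.5167 [ 45.7  29.8 -46.  115.8  29.7  46.5  92.2] [ 495.1969849  -128.84066917   76.9894523 ] [-9.01333965e+01  4.00095486e-02  1.97932703e+01] 0.15849193599211386 [-5.93824593  1.75694705 15.74660573] [ 0.68902495  1.44898992 -0.00179342]
```

Request:
move_arm --moves '[[[0,3,0,-0.0007,0,0,255],[0,6,0,-0.0007,0,0,255],[0,9,0,-0.0007,0,0,255],[0,12,0,-0.0007,0,0,255],[0,15,0,-0.0007,0,0,255],[0,18,0,-0.0007,0,0,255],[0,21,0,-0.0007,0,0,255],[0,24,0,-0.0007,0,0,255],[0,24,0,-0.0007,0,0,255],[0,24,0,-0.0007,0,0,255]]]'

```text
clock: 13.35
tool_pos: [495.0, -128.5, 77.2]
tcp_rot: [-90.1, -0.1, -4.2]
wrist_force: [-4.6, 2.8, 15.8]
grip_width: 0.16
```

Request:
move_arm --moves '[[[0,3,0,0,0,0,255],[0,6,0,0,0,0,255],[0,9,0,0,0,0,255],[0,12,0,0,0,0,255],[0,15,0,0,0,0,255],[0,18,0,0,0,0,255],[0,21,0,0,0,0,255],[0,24,0,0,0,0,255],[0,27,0,0,0,0,255],[0,30,0,0,0,0,255],[0,33,0,0,0,0,255],[0,36,0,0,0,0,255],[0,36,0,0,0,0,255],[0,36,0,0,0,0,255]]]'

```text
clock: 14.52
tool_pos: [495.0, -127.9, 77.2]
tcp_rot: [-90.0, -0.1, -40.2]
wrist_force: [-4.5, 3.0, 14.5]
grip_width: 0.159
```

Run:
```python
from h import *
s=observe();print(s["clock"],s["qpos"].round(1),s["tool_pos"],s["tcp_rot"],s["grip_width"],s["wrist_force"],s["ft_torque"])
P=camera_params("wrist");im=read_camera("wrist");np.save("pics/w5.npy",P);np.save("pics/i5.npy",im);top=read_camera("top")
p=[494.8,-129.1,19.8]
tc=proj(camera_params("top"),f2w(p,[45,115,12]))[0].astype(int);print(tc)
c=cv2.resize(top[tc[1]-40:tc[1]+40,tc[0]-40:tc[0]+40],(240,240),interpolation=cv2.INTER_CUBIC)
im=np.hstack([cv2.resize(im,(560,420)),np.pad(c,((0,180),(0,0),(0,0)))])
cv2.imwrite("pics/w5.png",im[:,:,::-1])
```

```text
14.5167 [ 34.8  25.6 -31.3 116.5  19.4  42.8  41.5] [ 495.03154832 -127.92685598   77.15531532] [-89.9882556   -0.09252936 -40.15470173] 0.15922449410870038 [-4.49710244  3.00280365 14.53614491] [1.24305413 1.11572885 0.00638877]
[288 281]
```

View pics/w5.png

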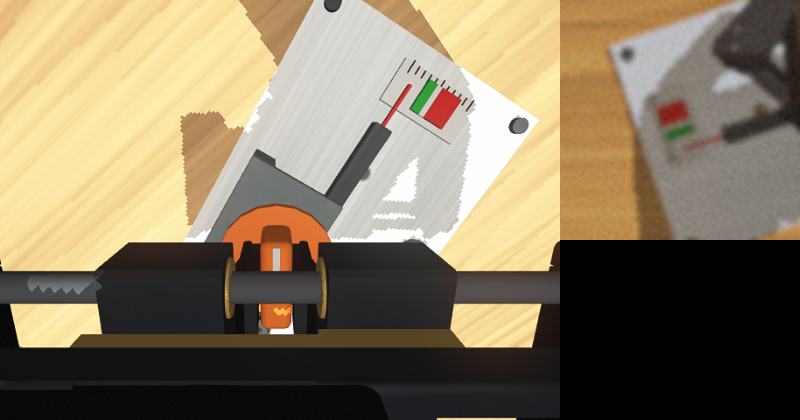

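The wrist view (shown scaled) has the pointer tip at (410,85), green centred at (423,97) and red from about (432,105). The pointer has moved only slightly. I'll automate this reading from colour.

```bash
cat >> h.py <<'E'
def ptr(P,im,yaw=19.8,zs=13):
    "pointer tip minus green centre along feeder x, mm"
    k=f2w([494.9,-129.1,yaw],[[45,115,12]]); c=proj(P,k)[0]
    h=cv2.cvtColor(im,cv2.COLOR_RGB2HSV); H,S,V=[h[:,:,i].astype(int) for i in range(3)]
    yy,xx=np.indices(H.shape); roi=np.hypot(xx-c[0],yy-c[1])<95
    g=(H>45)&(H<80)&(S>110)&(V>60)&roi; r_=((H<6)|(H>174))&(S>140)&(V>80)&roi
    n,l,st,ce=cv2.connectedComponentsWithStats(r_.astype(np.uint8),connectivity=8)
    W=lambda m,z: f2w([0,0,-yaw],np.array([back(P,(u,v),z)-[494.9,-129.1,0] for v,u in np.argwhere(m)]))
    G=W(g,zs); out=[("green",np.percentile(G[:,0],[3,97]).round(1),np.percentile(G[:,1],[3,97]).round(1))]
    gc=np.percentile(G[:,0],[3,97]).mean()
    for i in range(1,n):
        if st[i,4]>25:
            m=l==i; b=W(m,zs); q=W(m,25.); t=q[np.argsort(q[:,1])[-5:]]
            out.append((int(st[i,4]),"as band x",np.percentile(b[:,0],[2,98]).round(1),"as pointer tip",t.mean(0)[:2].round(1),"rel",round(t[:,0].mean()-gc,2)))
    return out
E
python3 - <<'E'
from h import *
print(*ptr(np.load("pics/w5.npy",allow_pickle=True).item(),np.load("pics/i5.npy")),sep="\n")
w4=cv2.imread("pics/w4.png")[:,:,::-1].copy()
print(*ptr(np.load("pics/w4.npy",allow_pickle=True).item(),w4),sep="\n")
E
```

```text
('green', array([34.1, 40.3]), array([109.4, 128.6]))
(250, 'as band x', array([24.3, 26.8]), 'as pointer tip', array([ 22.6, 117.1]), 'rel', np.float64(-14.54))
(1024, 'as band x', array([44.8, 58.6]), 'as pointer tip', array([ 44.6, 125.5]), 'rel', np.float64(7.42))
('green', array([33.6, 39.5]), array([110. , 128.6]))
(58, 'as band x', array([20.9, 21.9]), 'as pointer tip', array([ 19.6, 116. ]), 'rel', np.float64(-16.94))
(292, 'as band x', array([44.5, 57.5]), 'as pointer tip', array([ 45.3, 125.2]), 'rel', np.float64(8.78))
```

The pointer is at about −14.6 mm from the mark. At the highest rate, 40° more moves it at most 12 mm, so that is safe.

Request:
move_arm --moves '[[[0,3,0,0,0,0,255],[0,6,0,0,0,0,255],[0,9,0,0,0,0,255],[0,12,0,0,0,0,255],[0,15,0,0,0,0,255],[0,18,0,0,0,0,255],[0,21,0,0,0,0,255],[0,24,0,0,0,0,255],[0,27,0,0,0,0,255],[0,30,0,0,0,0,255],[0,33,0,0,0,0,255],[0,36,0,0,0,0,255],[0,39,0,0,0,0,255],[0,40,0,0,0,0,255],[0,40,0,0,0,0,255],[0,40,0,0,0,0,255]]]'

```text
clock: 15.95
tool_pos: [495.5, -127.5, 77.2]
tcp_rot: [-89.9, -0.0, -80.1]
wrist_force: [-3.6, 5.1, 13.4]
grip_width: 0.16
```

```bash
cat > m.py <<'E'
from h import *
s=observe();print(s["clock"],s["qpos"].round(1),s["tool_pos"],s["tcp_rot"],s["grip_width"],s["wrist_force"],s["ft_torque"])
P=camera_params("wrist");im=read_camera("wrist");cv2.imwrite("pics/m%d.png"%(s["clock"]*100),im[:,:,::-1])
print(*ptr(P,im),sep="\n")
E
python3 m.py
```

```text
15.95 [ 27.1  23.9 -21.6 116.9  13.   41.3   7.3] [ 495.45246043 -127.51160848   77.24397743] [-8.98775475e+01 -3.16542655e-02 -8.01131950e+01] 0.15973606989593642 [-3.58267448  5.10321388 13.42965851] [1.4318983  0.88027854 0.01278043]
('green', array([33.7, 39.3]), array([109.2, 128.5]))
(1204, 'as band x', array([43.8, 57.5]), 'as pointer tip', array([ 49.2, 125.9]), 'rel', np.float64(12.74))
(231, 'as band x', array([31.3, 34.6]), 'as pointer tip', array([ 32.8, 116.5]), 'rel', np.float64(-3.67))
```

Request:
move_arm --moves '[[[0,0,0,0,0.0005,0,255],[0,0,0,0,0.0008,0,255],[0,2,0,0,0.0008,0,255],[0,4,0,0,0.0008,0,255],[0,6,0,0,0.0008,0,255],[0,8,0,0,0.0008,0,255],[0,10,0,0,0.0008,0,255],[0,12,0,0,0.0008,0,255],[0,14,0,0,0.0008,0,255],[0,14,0,0,0.0008,0,255],[0,14,0,0,0.0008,0,255]]]'

```text
clock: 16.92
tool_pos: [495.8, -127.6, 76.8]
tcp_rot: [-89.8, -0.0, -94.1]
wrist_force: [-3.6, 5.4, 15.3]
grip_width: 0.162
```

```bash
python3 m.py
```

```text
16.9167 [ 24.4  23.5 -18.1 117.   10.9  40.8  -4.8] [ 495.80818821 -127.62016421   76.78670286] [-8.98298493e+01 -4.17438742e-03 -9.41305032e+01] 0.16227029878637836 [-3.57674092  5.42923886 15.32760841] [ 1.42283566  0.92414537 -0.0022933 ]
('green', array([33.2, 38.9]), array([109.4, 128.7]))
(1126, 'as band x', array([43.6, 57.1]), 'as pointer tip', array([ 44.7, 125.5]), 'rel', np.float64(8.64))
(211, 'as band x', array([34. , 37.6]), 'as pointer tip', array([ 36.8, 116.3]), 'rel', np.float64(0.72))
```

The pointer is at about +0.7 mm. I'll ease the grip while rising 6 mm.

Request:
move_arm --moves '[[[0,0,0,0,-0.0005,0,240],[0,0,0,0,-0.001,0,228],[0,0,0,0,-0.002,0,222],[0,0,0,0,-0.003,0,222],[0,0,0,0,-0.004,0,222],[0,0,0,0,-0.005,0,222],[0,0,0,0,-0.006,0,222],[0,0,0,0,-0.006,0,222],[0,0,0,0,-0.006,0,222]]]'

```text
clock: 17.72
tool_pos: [495.4, -127.6, 80.5]
tcp_rot: [-89.9, 0.1, -94.1]
wrist_force: [1.5, 4.6, -2.3]
grip_width: 0.159
```

```bash
python3 m.py
```

```text
17.7167 [ 24.5  23.2 -18.3 116.9  10.7  41.3  -4.5] [ 495.38615156 -127.59429219   80.46130128] [-8.98610502e+01  6.39233617e-02 -9.41214591e+01] 0.1591611867614151 [ 1.5402519   4.59586074 -2.29304328] [ 1.33357476 -0.49953411 -0.01199461]
('green', array([33.3, 38.9]), array([109.4, 128.7]))
(1124, 'as band x', array([43.6, 57.1]), 'as pointer tip', array([ 47.8, 125.5]), 'rel', np.float64(11.7))
(201, 'as band x', array([33.5, 36.9]), 'as pointer tip', array([ 36. , 116.3]), 'rel', np.float64(-0.09))
```

The knob is back up, with slight tension, and the pointer reads −0.1 mm. I'll open and rise.

Request:
move_arm --moves '[[[0,0,0,0,0.0,0,210],[0,0,0,0,0.0,0,200],[0,0,0,0,0.0,0,185],[0,0,0,0,0.0,0,170],[0,0,0,0,0.0,0,170],[0,0,0,0,-0.005,0,170],[0,0,0,0,-0.02,0,170],[0,0,0,0,-0.05,0,170],[0,0,0,0,-0.09,0,170],[0,0,0,0,-0.12,0,170],[0,0,0,0,-0.12,0,170],[0,0,0,0,-0.12,0,170],[0,0,0,0,-0.12,0,170]]]'

```text
clock: 18.85
tool_pos: [493.5, -128.6, 200.3]
tcp_rot: [-90.0, -0.0, -94.2]
wrist_force: [-0.5, -0.5, 0.5]
grip_width: 0.333
```

```bash
python3 m.py
python3 - <<'E'
from h import *
import glob,os
f=max(glob.glob("pics/m*.png"),key=os.path.getmtime); a=cv2.imread(f)
s=read_camera("side")[150:440,180:440][:,:,::-1]
cv2.imwrite("pics/f.png",np.hstack([cv2.resize(a,(480,360)),cv2.resize(s,(320,360))]))
E
```

```text
18.85 [ 2.700e+01  1.410e+01 -2.020e+01  1.105e+02  5.800e+00  5.640e+01
 -1.000e-01] [ 493.51394307 -128.61265971  200.26243582] [-9.00368523e+01 -1.91745447e-02 -9.41951186e+01] 0.33309271552407593 [-0.48064449 -0.5117911   0.4639837 ] [-0.0157207  -0.04556828  0.00069575]
('green', array([33.2, 38.6]), array([109.3, 128.2]))
(453, 'as band x', array([43.4, 56.7]), 'as pointer tip', array([ 50.9, 126.1]), 'rel', np.float64(15.02))
(72, 'as band x', array([33.5, 36.8]), 'as pointer tip', array([ 36.2, 115.8]), 'rel', np.float64(0.3))
```

View pics/f.png

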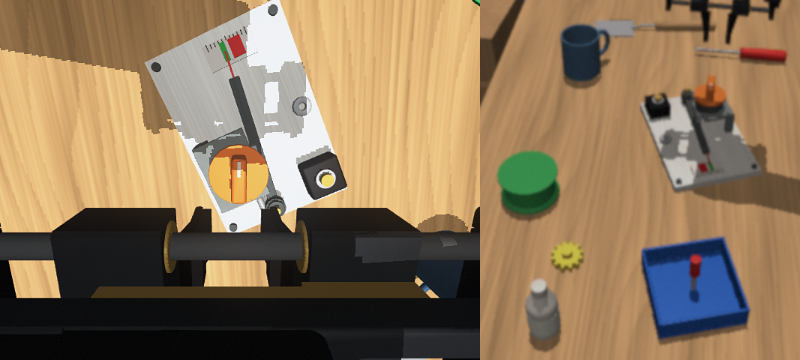

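The pointer stands over the green, reading +0.3 mm at (230,68) in the wrist view. The knob is up and holds by itself, the pin is in the tray, the bystanders are in place and the robot is clear. I'm handing in.

```bash
python3 -c "
from station import r
print(r.sign_off())"
```

```text
the job is handed in; nothing more can be done
None
```

The job is handed in at about 19 s on the clock, and my last checks all came out right. No verdict was reported.

- **Pin:** I pulled the transport pin and stood it in the blue tray. The last side view shows it upright there with nothing touching it.
- **Knob:** I felt the flange at about 80 mm above the table, gripped the bar and pressed. The force readings stayed between 13.4 and 15.8 N while turning. At about 100° it had dropped to 13.4 N, so I pressed slightly more before the last part. In all I turned it about 114° clockwise, then let it rise and lock.
- **Pointer:** After release it read +0.3 mm from the middle of the green band. Just before release, at the top of the rise, it read −0.1 mm. Either is well inside the 3.5 mm limit, though the camera calibration is only good to about 2 mm.
- **Surroundings:** The robot is clear, with the wrist force near zero. The bystanders look unmoved in the last pictures. I judged that by eye and did not measure it.

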